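Turn the tea ball's drip dish to the mug and hold it level

ROBOT

A 7-joint arm with a two-finger parallel gripper is mounted at the origin on a cart in front of the work surface, level with it; the furniture and walls round the work are solid. World frame = base frame: x ahead of the robot, y to its left, z up, the work surface at z = 0. Lengths are in m, angles in rad, forces in N, time in s.
With the tool pointing down it reaches from about 0.4 to 0.85 m from the base axis. Payload 6.9 kg.
Tool frame: the origin (TCP) lies midway between the tips of the shut fingers; the grasp point (between the pads) lies 19 mm behind it (ctrl.hold_point_z is the distance from the TCP to the grasp point, in m); z points along the fingers, y is the line along which they close (so a half turn about z gives the same grasp; the last joint's range is limited). The gripper opens to 85 mm and grips with 20 to 120 N. Pads are 22 mm wide; open, the fingers measure 114 mm over their backs; the gripper's body (76 mm by 85 mm) begins 54 mm behind the grasp point. The pads swing forward as they close: fully open they stand 13 mm farther back than shut.
Start: joints at [-1.238, 0.507, -0.238, 1.5, 0.126, 1.149, -0.155], TCP at [0.141, 0.609, 0.231] pointing down, gripper open.
Joint ranges: [-3.08, 3.08], [-0.24, 2.05], [-1.43, 1.35], [0, 2.5], [-1.52, 4.66], [0.17, 1.96], [-2.89, 2.89]. Speed limits (rad/s): [2.39, 2.39, 3.14, 3.14, 3.14, 3.14, 3.14].

INTERFACE

Orientations are given as a rotation vector (axis times angle).
In Python, from workcell import ctrl gives the robot as it stands.
- The arm moves only by the shell command python3 -m crank 'ROWS' [OPENING] [FORCE]. ROWS is JSON, a list of rows, each a list of 6 numbers: the shift along the tool's x, y, z scaled (see below), then the turn, a rotation vector about the tool's x, y, z scaled (see below). A call has 1 to 12 rows; each row is the pose to reach, as a shift and turn from the pose commanded when the call began, along the tool's axes at that moment, turning the shorter way round; what a row does not reach only later rows make up. The controller multiplies each number of a shift by 500 mm and each number of a turn by pi rad. A row lasts 1/12 s, in which the tool goes at most 41.7 mm and 7.16 degrees, less where a joint would pass 70% of its speed; a pose out of reach is approached as far as the arm can. A call with a number of a shift or a turn outside -1 to 1 is refused whole. A call with a gripper value outside its range is refused whole. OPENING is the closure, from -1 (fully open) to 1 (shut), set as the call begins (- or left out, the last holds). The fingers move at their own pace and stop on an object; FORCE is the grip in N (left out, the last holds). Time passes only in rows, so rows that repeat a pose let the fingers close. It gives the time, the measured TCP pose, the force, the opening and the grip force at its end, in the units of the state.
- ctrl.get_obs(): the state, without advancing time (a new reading comes with each control period).
- ctrl.read_camera(name): name is "scene" or "side" or "wrist"; returns a dict with "image" (420x560x3 uint8, red, green, blue), "fx", "fy", "cx", "cy" (pixels), "pose" (4x4, takes a point from camera to world coordinates). Camera axes: x right, y up, looking along -z (the intrinsics and any distortion apply to the point x, -y, -z); pixel columns grow to the right and rows downward; lengths in m; the calibration is good to about 2 mm. A picture is of the moment at which its call begins. There is no depth.
- ctrl.finish_job(): hands the job in; it is judged then, once.
The state is a dict: "t": time; "joints": joint angles; "qvel": joint speeds; "effort": joint torques, N m; "ee_pos": TCP position; "ee_rot": TCP orientation; "contact_force": force on the tool from outside, world axes, zero at the start; "wrist_torque": the same for the moment, N m; "width": opening from 0.0 (shut) to 1.0 (fully open); "gripper_force": force on a finger pad.
Only numpy, scipy, OpenCV 4.12 (cv2) and the standard library are available. Lean on these libraries where they do the work, as an engineer would, in place of code of your own. Each camera call takes 0.05 s, during which the arm holds its last target. There are 200 camera calls.

TASK

A steel tea ball lies loose in its white drip dish on the cork coaster. Lift the dish by its black handle, turn it level through about a quarter turn so that its pouring lip points straight at the striped mug, and finish while still holding it still, about 10 cm above the coaster and centred over it. Keep the ball in the middle of the dish all the time without touching it with the gripper, and leave everything else on the table where it stands.

Things in the scene. Friction and masses are not known exactly. Their poses are not given: they have to be found in the camera images.
- dish: round white drip dish, 117 mm across, 23 mm high, 130 g, loose on the cork coaster. Origin at the centre of its underside; x axis points out through the pouring lip, z up; the black handle is on the -x side. At the start the lip points roughly to the robot's right (-y) and the handle to its left
- dish_grip (a point): grip point in the middle of the dish's black handle, 84 mm behind the dish's centre, 23 mm above its underside; axes as the dish's. The handle is an upright bar along x from 55 to 107 mm behind the centre, 12 mm thick along y (grip across this) and 26 mm tall (10 to 36 mm above the dish's underside)
- dish_lip (a point): tip of the pouring lip, a white tongue 24 mm wide on the far side from the handle: 77 mm ahead of the dish's centre, about 27 mm above its underside
- dish_middle (a point): where the ball's centre lies when it rests in the dish's middle, 25 mm above the underside; axes as the dish's. The inside is a shallow well, lowest in the middle (6 mm above the underside), sloping 4 degrees there, 9 beyond 12 mm, 18 beyond 28 mm, 38 at the rim: tilt or jerks make the ball roll
- tea_ball_center (a point): centre of the closed steel tea ball (38 mm diameter, dark perforations, brass band, 50 g) that lies loose in the middle of the dish; its axes turn as it rolls
- coaster: round cork coaster under the dish, 132 mm across, 6 mm thick, fixed to the table; origin at the centre of its underside, on the table
- mug: white mug with red bands and a handle, 83 mm across the cup, 120 mm with its handle, 101 mm tall; origin on the table under the middle of cup and handle together. Stands about 145 mm from the coaster's centre, either nearer the robot or farther away (drawn each time), the sugar pot being on the other side
- mug_center (a point): centre of the mug's cup (without handle), 50 mm above the table
- sugar_pot: blue glazed sugar pot with white lid, 75 mm across, 106 mm tall with its lid (the lid is fixed); origin at the centre of its underside. Stands about 145 mm from the coaster's centre, on the other side of it from the mug (nearer the robot or farther, drawn each time). Bystander.
- water_bottle: clear water bottle with blue cap, 80 mm across, 270 mm tall, at the back right; origin at the centre of its underside. Bystander.
- canister: red enamel canister with a red lid, 75 mm across, 102 mm tall, back right corner; origin at the centre of its underside. Bystander.
- juice_carton: small drink carton with straw, 44 x 59 x 195 mm, front right; origin at the centre of its underside. Bystander.
- tumbler: clear glass tumbler, 84 mm across, 87 mm tall, front right; origin at the centre of its underside. Bystander.
- spice_jar: spice jar with red cap, 45 mm across, 109 mm tall, back left corner; origin at the centre of its underside. Bystander.
- honey_jar: honey jar with yellow lid, 66 mm across, 83 mm tall, front left corner; origin at the centre of its underside. Bystander.
- tea_ball: the same tea ball; origin at its centre

How it is judged:
On the way:
1. the dish is lifted clear of the coaster, its ball in the middle (height (world z) of dish above 0.03 m and contact force between the fingers and dish above 1 N and distance between tea_ball_center and dish_middle below 0.024 m), for 0.2 s.
At the end, for the whole second after the job is handed in: Gripped and still: dish underside 65-170 mm above the table, centre within 35 mm of over the coaster, tilt under 0.1 rad, mug cup centre ahead of the lip within 35 mm of its line, dish touching neither mug nor pot; ball centre within 12 mm of its resting place in the dish (height (world z) of dish between 0.065 and 0.17 m and horizontal distance between dish and coaster below 0.035 m and x of mug_center in the frame of dish above 0.06 m and y of mug_center in the frame of dish between -0.035 and 0.035 m and angle between dish's own z axis and vertical below 0.1 rad and distance between tea_ball_center and dish_middle below 0.012 m and linear speed of dish below 0.03 m/s and angular speed of dish below 0.2 rad/s and contact force between the fingers and dish above 1 N and contact force between dish and mug below 0.2 N and contact force between dish and sugar_pot below 0.2 N); the arm keeps its last pose, push and grip.
It fails at once if the tea ball rolls more than 25 mm from the middle of the dish (distance between tea_ball_center and dish_middle above 0.025 m).
It fails at once if the gripper touches the tea ball (contact force between the arm and tea_ball above 0.3 N).
It fails at once if the gripper's fingers touch the tea ball (contact force between the fingers and tea_ball above 0.3 N).
It fails at once if the mug or a bystander is moved more than 20 mm (distance of any of mug, sugar_pot, water_bottle, canister, juice_carton, tumbler, spice_jar, honey_jar from where it was at the start of the episode above 0.02 m).
It also fails if it takes over 48 s, if anything falls off the work surface, if the arm or the gripper's body presses on something with over 40 N, if the wrist force passes 120 N, or if a joint passes its speed limit or range.

## Working session

There is one attempt and no reset: what is moved stays moved. The work goes in short steps, Python scripts to look and compute and a shell command to move; the robot and the scene stay as the last step left them, time stands still between calls to the robot, and variables do not carry over. Pictures are saved under pics/ and viewed, at most 13 in all, crops included, and the job is handed in when it is done.

```bash
mkdir -p pics; ls; cat > h.py <<'E'
import numpy as np, cv2
from scipy.spatial.transform import Rotation as R
from workcell import ctrl
def ray(c,u,v):
    d=np.array([(u-c['cx'])/c['fx'],-(v-c['cy'])/c['fy'],-1.]); P=np.array(c['pose'])
    return P[:3,3],P[:3,:3]@d
def onz(c,u,v,z):
    o,d=ray(c,u,v); return o+d*(z-o[2])/d[2]
def proj(c,p):
    P=np.array(c['pose']); q=P[:3,:3].T@(np.array(p)-P[:3,3])
    return c['cx']+c['fx']*q[0]/-q[2], c['cy']-c['fy']*q[1]/-q[2]
E
python3 - <<'E'
from h import *
for n in ['scene','side']:
    c=ctrl.read_camera(n); cv2.imwrite(f'pics/{n}0.png',c['image'][:,:,::-1]); print(n,{k:c[k] for k in c if k!='image'})
o=ctrl.get_obs();print(o)
print(R.from_rotvec(o['ee_rot']).as_matrix().round(3), ctrl.hold_point_z)
E
```

```text
pics
scene {'fx': 455.4274727772461, 'fy': 455.4274727772461, 'cx': 275.35158870392587, 'cy': 213.74732907231544, 'pose': array([[-0.88777623,  0.32733521, -0.32358157,  0.17978283],
       [-0.45997371, -0.65639467,  0.59797176,  0.62871983],
       [-0.01666001,  0.67970413,  0.73329717,  0.81399925],
       [ 0.        ,  0.        ,  0.        ,  1.        ]])}
side {'fx': 409.5110282801956, 'fy': 409.5110282801956, 'cx': 284.0969266670068, 'cy': 209.35831697243154, 'pose': array([[-0.90088756,  0.31816409, -0.2952511 ,  0.22842361],
       [-0.43386183, -0.63990632,  0.63425848,  0.68281712],
       [ 0.01286523,  0.69949376,  0.7145229 ,  0.80581696],
       [ 0.        ,  0.        ,  0.        ,  1.        ]])}
{'t': 0.1, 'joints': array([-1.23850249,  0.50823458, -0.23753568,  1.5010141 ,  0.12570551,
        1.14890067, -0.15478938]), 'qvel': array([-0.00028659,  0.00021563, -0.00038585, -0.00210124, -0.00044591,
        0.00026416,  0.00157666]), 'effort': array([-4.22810917e-03, -6.21840191e+01, -2.19431363e+00, -2.50204736e+01,
        1.25583383e-02,  7.88735691e-03, -4.76080871e-06]), 'ee_pos': array([0.14050576, 0.60854963, 0.23053514]), 'ee_rot': array([-3.55426633e-01, -3.12127495e+00,  2.45208274e-03]), 'contact_force': array([-0.03874196,  0.04481648, -0.97444777]), 'wrist_torque': array([ 0.0211763 ,  0.04196509, -0.01189279]), 'gripper_force': 0.0, 'width': 0.9985634304711579}
[[-0.974  0.225 -0.   ]
 [ 0.225  0.974 -0.002]
 [-0.    -0.002 -1.   ]] 0.0187
```

View pics/scene0.png

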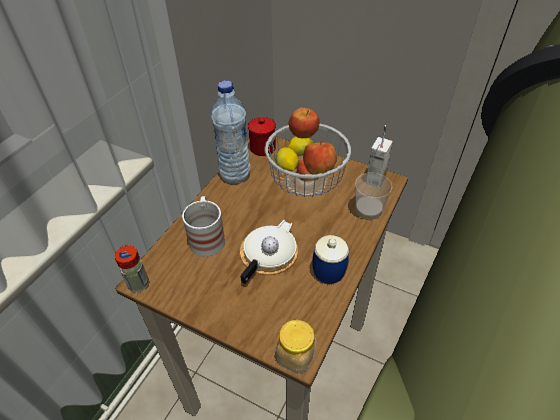

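View pics/side0.png

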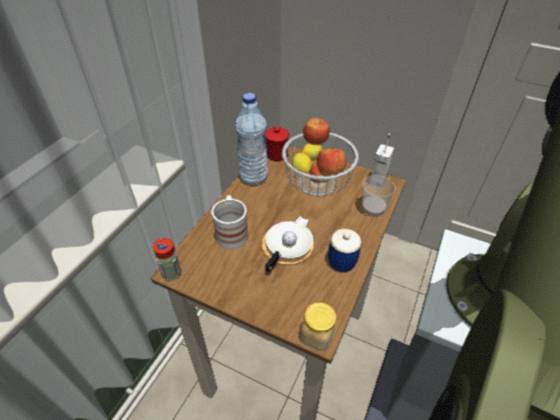

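```bash
cat > meas.py <<'E'
from h import *
import sys
B={'scene':(225,205,315,300),'side':(250,205,330,285)}
M={'scene':(175,190,230,260),'side':(205,190,255,252)}
P={'scene':(305,230,355,290),'side':(320,225,368,275)}
for n in ['scene','side']:
    c=ctrl.read_camera(n); im=c['image'].astype(int)
    hsv=cv2.cvtColor(c['image'],cv2.COLOR_RGB2HSV)
    def big(m,b):
        z=np.zeros(m.shape,np.uint8); x0,y0,x1,y1=b; z[y0:y1,x0:x1]=m[y0:y1,x0:x1]
        k,l,s,ce=cv2.connectedComponentsWithStats(z); i=1+np.argmax(s[1:,4]); return (l==i).astype(np.uint8)
    hd=big(hsv[:,:,2]<60,B[n]); wh=big((hsv[:,:,2]>150)&(hsv[:,:,1]<50),B[n])
    ck=big((hsv[:,:,2]>120)&(hsv[:,:,1]>70)&(hsv[:,:,2]>175),B[n])
    mg=big((hsv[:,:,1]<60)&(hsv[:,:,2]>100),M[n])
    pot=big((hsv[:,:,0]>100)&(hsv[:,:,0]<130)&(hsv[:,:,1]>120),P[n])
    v=im.astype(np.uint8).copy()
    for m,col in((hd,(0,255,0)),(wh,(255,0,255)),(ck,(0,255,255)),(mg,(255,255,0)),(pot,(255,0,0))):
        cs,_=cv2.findContours(m,cv2.RETR_EXTERNAL,cv2.CHAIN_APPROX_NONE); cv2.drawContours(v,cs,-1,col,1)
    ys,xs=np.nonzero(hd); W=np.array([onz(c,x,y,.034)[:2] for x,y in zip(xs,ys)])
    r=cv2.minAreaRect((W*1000).astype(np.float32)); print(n,'handle',W.mean(0),r)
    ys,xs=np.nonzero(wh|ck); pts=cv2.convexHull(np.c_[xs,ys].astype(np.int32))[:,0]
    Wd=np.array([onz(c,x,y,.029)[:2] for x,y in zip(*np.nonzero(wh)[::-1])])
    (cx,cy),rad=cv2.minEnclosingCircle((Wd*1000).astype(np.float32)); print(' white encl',cx,cy,rad,Wd.mean(0))
    Wc=np.array([onz(c,x,y,.006)[:2] for x,y in pts]);np.save(n+'_ck.npy',Wc)
    # table footprint of mug/pot: lowest pixels
    for nm,m in(('mug',mg),('pot',pot)):
        ys,xs=np.nonzero(m); print(' ',nm,'bbox',xs.min(),ys.min(),xs.max(),ys.max(), 'bottom',onz(c,xs[ys==ys.max()].mean(),ys.max(),0)[:2])
    x0,y0,x1,y1=170,180,370,300
    cv2.imwrite(f'pics/{n}1.png',cv2.resize(v[y0:y1,x0:x1,::-1],None,fx=4,fy=4,interpolation=cv2.INTER_NEAREST))
E
python3 meas.py
```

```text
scene handle [0.49784657 0.163469  ] ((497.65924072265625, 162.92552185058594), (61.929847717285156, 20.82762336730957), 86.65613555908203)
 white encl 493.3478698730469 66.51545715332031 69.56236267089844 [0.49332455 0.07456252]
  mug bbox 175 190 220 233 bottom [0.669323   0.09898643]
  pot bbox 313 253 347 283 bottom [0.34309419 0.09211111]
side handle [0.49818    0.16538592] ((497.6033935546875, 165.09963989257812), (61.77579116821289, 17.605653762817383), 85.94830322265625)
 white encl 493.6767883300781 67.30844116210938 71.11125946044922 [0.49384368 0.07572188]
  mug bbox 205 190 246 234 bottom [0.65060977 0.11179731]
  pot bbox 329 245 358 270 bottom [0.34546236 0.0886098 ]
```

View pics/scene1.png

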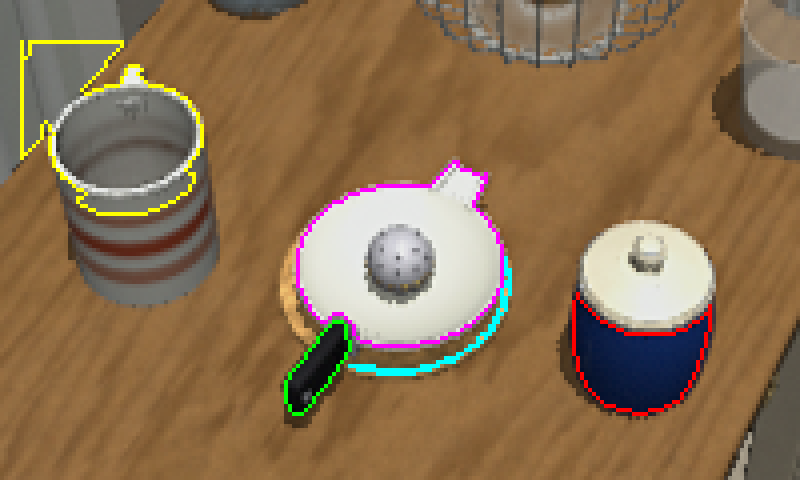

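Both images show the mug on the far side (cup rim centre ≈ (201,214) in scene) and the pot on the near side (≈ (332,260)). The dish rim centre is ≈ (270,246), with the lip tip at (287,222) and the handle around (250,271), pointing to +y.

```bash
cat >> h.py <<'E'
def go(p,yaw,tilt=None):
    """row for tool-down pose with tool y at world yaw (deg), TCP at p"""
    o=ctrl.get_obs(); A=R.from_rotvec(o['ee_rot']); y=np.radians(yaw)
    Y=np.array([np.cos(y),np.sin(y),0]); Z=np.array([0,0,-1.]); T=R.from_matrix(np.c_[np.cross(Y,Z),Y,Z])
    s=A.inv().apply(np.array(p)-o['ee_pos'])/.5; t=(A.inv()*T).as_rotvec()/np.pi
    print('row',np.r_[s,t].round(4).tolist(),'deg',np.degrees((A.inv()*T).magnitude()).round(1))
E
python3 - <<'E'
from h import *
c=ctrl.read_camera('scene')
print('mug',onz(c,201.5,214.5,.101), 'pot lid knob',onz(c,332,242,.1))
from scipy.optimize import least_squares
# cork lower rim points from the 4x crop (outer edge at z=.006)
px=np.array([(282,300),(288,318),(298,332),(350,371),(390,376),(430,371),(470,352),(497,325),(511,292),(511,275)])/4+[170,180]
W=np.array([onz(c,u,v,.005)[:2] for u,v in px])
f=least_squares(lambda q:np.hypot(*(W-q).T)-.066,[.49,.07]); print('coaster',f.x,np.abs(f.fun).max())
px=np.array([(298,262),(310,300),(375,342),(410,346),(460,332),(490,303),(503,270),(495,230),(395,184),(345,195),(310,225)])/4+[170,180]
W=np.array([onz(c,u,v,.028)[:2] for u,v in px])
f=least_squares(lambda q:np.hypot(*(W-q).T)-.0585,[.49,.07]); print('dish',f.x,np.abs(f.fun).max())
print('lip',onz(c,287.5,222,.033))
go([.499,.160,.231],-4); go([.499,.160,.12],-4)
E
```

```text
mug [0.63483682 0.11978371 0.101     ] pot lid knob [0.35687325 0.06446477 0.1       ]
coaster [0.49879177 0.07390958] 0.0013881356606829653
dish [0.49313604 0.07683289] 0.002337242839411932
lip [0.48751941 0.0023497  0.033     ]
row [-0.9004, -0.7133, 0.0004, -0.0002, 0.0002, 0.45] deg 81.0
row [-0.9004, -0.7131, 0.2224, -0.0002, 0.0002, 0.45] deg 81.0
```

```bash
python3 -m crank '[[-0.9,-0.713,0,0,0,0.45],[-0.9,-0.713,0,0,0,0.45],[-0.9,-0.713,0,0,0,0.45],[-0.9,-0.713,0,0,0,0.45],[-0.9,-0.713,0,0,0,0.45],[-0.9,-0.713,0,0,0,0.45],[-0.9,-0.713,0,0,0,0.45],[-0.9,-0.713,0,0,0,0.45],[-0.9,-0.713,0,0,0,0.45],[-0.9,-0.713,0,0,0,0.45],[-0.9,-0.713,0,0,0,0.45],[-0.9,-0.713,0,0,0,0.45]]' -1 100
python3 -c "
from h import *
go([.499,.160,.12],-4);print(ctrl.get_obs()['joints'])"
```

```text
t: 1.25
ee_pos: [0.4535, 0.2166, 0.2315]
ee_rot: [2.305, 2.135, 0.001]
contact_force: [0.7, 0.6, 0.2]
width: 1.002
gripper_force: 0.0
row [-0.106, 0.0994, 0.2231, 0.0001, -0.0001, -0.0022] deg 0.4
[-0.65450588  0.32011236  0.21828304  1.81962307 -0.08069841  1.0099143
 -0.48064075]
```

```bash
python3 -m crank '[[-0.053,0.05,0.06,0,0,-0.002],[-0.106,0.099,0.12,0,0,-0.002],[-0.106,0.099,0.18,0,0,-0.002],[-0.106,0.099,0.223,0,0,-0.002],[-0.106,0.099,0.223,0,0,-0.002],[-0.106,0.099,0.223,0,0,-0.002]]'
python3 - <<'E'
from h import *
go([.499,.160,.011],-4);print(ctrl.get_obs()['joints'])
ims=[]
for n in ['side','wrist']:
    c=ctrl.read_camera(n); ims.append(c['image'][:,:,::-1])
    if n=='wrist': print(c['fx'],c['cx'],c['cy'],c['pose'].round(3).tolist())
    print(n,[np.round(proj(c,p),1) for p in ([.499,.160,.042],[.4935,.076,.006],[.635,.12,.101])])
s=cv2.resize(ims[0][175:280,195:375],(400,233)); w=cv2.resize(ims[1],(400,300))
k=np.zeros((300,800,3),np.uint8); k[:233,:400]=s; k[:,400:]=w; cv2.imwrite('pics/c.png',k)
E
```

```text
t: 1.75
ee_pos: [0.4977, 0.1619, 0.1193]
ee_rot: [-2.29, -2.149, 0.004]
contact_force: [0.2, -0.3, 0.1]
width: 1.005
gripper_force: 0.0
row [-0.0034, 0.0034, 0.2165, -0.0008, 0.0003, 0.002] deg 0.4
[-0.49886927  0.48257569  0.20212163  1.92066617 -0.13657003  0.75407517
 -0.28279375]
side [array([272.7, 258. ]), array([289.7, 243.7]), array([229.3, 210.8])]
301.2118913593935 284.5012621261134 211.79641921043418 [[0.998, 0.059, 0.02, 0.503], [-0.062, 0.946, 0.319, 0.243], [0.0, -0.319, 0.948, 0.263], [0.0, 0.0, 0.0, 1.0]]
wrist [array([285.8, 222.6]), array([285.3, 289.6]), array([504.9, 302.1])]
```

View pics/c.png

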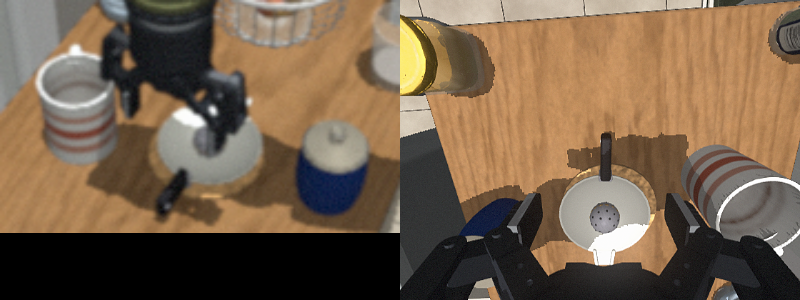

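The side view agrees with my estimate. In the wrist view the handle is a vertical bar at about (287, 186–252), the ball sits in the middle of the dish, and the mug rim centre is at about (507,299) where I predicted (505,302).

```bash
python3 - <<'E'
from h import *
c=ctrl.read_camera('wrist'); g=c['image'].max(2)
z=np.zeros(g.shape,np.uint8); z[170:265,265:310]=(g<45)[170:265,265:310]
k,l,s,ce=cv2.connectedComponentsWithStats(z); i=1+np.argmax(s[1:,4]); print(s[i])
m=l==i
for r in (200,210,220,230,240):
    x=np.nonzero(m[r])[0]; print(r,x.min(),x.max(),onz(c,(x.min()+x.max())/2,r,.042)[:2].round(4), onz(c,x.min()-.5,r,.042)[0],onz(c,x.max()+.5,r,.042)[0])
ys=np.nonzero(m)[0]; print('ends',onz(c,287,ys.min(),.042)[1],onz(c,287,ys.max(),.042)[1])
E
```

```text
[288 208   7  46 131]Traceback (most recent call last):
  File "<stdin>", line 7, in <module>
    return umr_minimum(a, axis, None, out, keepdims, initial, where)
ValueError: zero-size array to reduction operation minimum which has no identity
```

```bash
python3 - <<'E'
from h import *
c=ctrl.read_camera('wrist'); im=c['image'].astype(int)
for r in (190,205,220,235,248): print(r,im[r,274:304].max(1).tolist())
print('col',im[176:262,287].max(1).tolist())
for u,v in((286,190),(286,220),(286,248)): print(onz(c,u,v,.042)[:2])
E
```

```text
190 [190, 192, 191, 195, 199, 211, 50, 33, 42, 45, 47, 44, 40, 46, 42, 42, 48, 41, 45, 43, 64, 117, 109, 112, 111, 102, 213, 195, 189, 187]
205 [177, 186, 197, 195, 205, 160, 23, 57, 65, 77, 75, 75, 75, 67, 67, 72, 64, 64, 54, 49, 41, 85, 109, 107, 109, 114, 116, 112, 112, 113]
220 [90, 98, 93, 95, 97, 81, 29, 44, 50, 47, 54, 50, 51, 50, 44, 49, 45, 49, 42, 43, 35, 108, 100, 97, 94, 97, 96, 99, 104, 105]
235 [192, 186, 169, 147, 157, 81, 36, 49, 49, 51, 56, 50, 55, 51, 51, 47, 44, 46, 41, 33, 82, 168, 159, 169, 177, 183, 179, 170, 168, 156]
248 [168, 165, 168, 114, 171, 101, 31, 47, 51, 55, 50, 51, 49, 52, 49, 43, 49, 47, 39, 27, 172, 135, 137, 178, 179, 177, 184, 186, 187, 186]
col [164, 167, 169, 168, 168, 168, 173, 179, 129, 101, 82, 53, 41, 48, 46, 39, 44, 46, 47, 58, 63, 71, 73, 71, 74, 70, 74, 71, 68, 67, 69, 68, 73, 71, 71, 70, 71, 80, 55, 44, 52, 49, 60, 47, 50, 52, 51, 51, 52, 47, 51, 49, 55, 54, 50, 48, 51, 49, 44, 51, 50, 47, 47, 50, 49, 52, 48, 47, 51, 44, 45, 49, 52, 52, 58, 53, 38, 49, 145, 176, 166, 170, 170, 176, 173, 174]
[0.50154884 0.18652752]
[0.50008872 0.16230867]
[0.49863418 0.13818224]
```

```bash
python3 -m crank '[[0,0.0056,0.04,0,0,0.001],[0,0.0056,0.08,0,0,0.001],[0,0.0056,0.12,0,0,0.001],[0,0.0056,0.15,0,0,0.001],[0,0.0056,0.18,0,0,0.001],[0,0.0056,0.2,0,0,0.001],[0,0.0056,0.21,0,0,0.001],[0,0.0056,0.2165,0,0,0.001],[0,0.0056,0.2165,0,0,0.001],[0,0.0056,0.2165,0,0,0.001],[0,0.0056,0.2165,0,0,0.001]]' -0.1 20
python3 - <<'E'
from h import *
go([.5005,.1615,.011],-3.6)
c=ctrl.read_camera('wrist'); cv2.imwrite('pics/w2.png',c['image'][:,:,::-1])
E
```

```text
t: 2.87
ee_pos: [0.5016, 0.162, 0.0123]
ee_rot: [2.294, 2.146, 0.002]
contact_force: [0.5, -0.3, -1.0]
width: 0.552
gripper_force: 0.0
row [-0.0011, -0.0021, 0.0026, 0.0004, -0.0002, -0.0012] deg 0.2
```

View pics/w2.png

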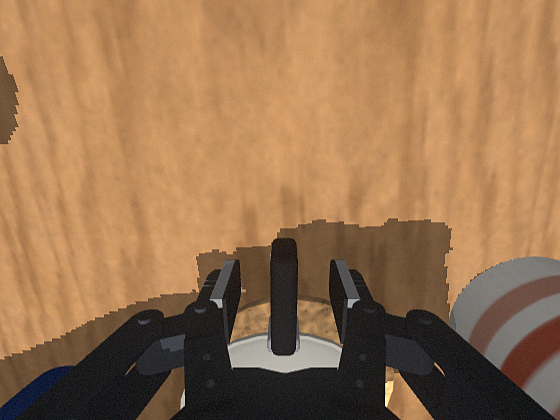

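The handle sits midway between the pads, to within about 1 px. I'll close in stages.

```bash
Z='-'
python3 -m crank '[[0,-0.001,0.001,0,0,0],[0,-0.001,0.001,0,0,0],[0,-0.001,0.001,0,0,0],[0,-0.001,0.001,0,0,0]]' 0.55 20
python3 -m crank '[[0,0,0,0,0,0],[0,0,0,0,0,0],[0,0,0,0,0,0]]' 0.65 20
python3 -m crank '[[0,0,0,0,0,0],[0,0,0,0,0,0],[0,0,0,0,0,0]]' 0.72 20
python3 -m crank '[[0,0,0,0,0,0],[0,0,0,0,0,0],[0,0,0,0,0,0]]' 0.8 20
python3 -m crank '[[0,0,0,0,0,0],[0,0,0,0,0,0],[0,0,0,0,0,0],[0,0,0,0,0,0]]' 1 40
python3 -m crank '[[0,0,0,0,0,0],[0,0,0,0,0,0],[0,0,0,0,0,0],[0,0,0,0,0,0]]' 1 80
python3 - <<'E'
from h import *
c=ctrl.read_camera('scene'); cv2.imwrite('pics/s3.png',cv2.resize(c['image'][150:310,150:370,::-1],None,fx=3,fy=3))
E
```

```text
t: 3.25
ee_pos: [0.5006, 0.1619, 0.0111]
ee_rot: [2.294, 2.146, 0.0]
contact_force: [0.4, 0.2, 0.6]
width: 0.223
gripper_force: 0.0
t: 3.5
ee_pos: [0.5006, 0.1618, 0.011]
ee_rot: [-2.294, -2.146, 0.0]
contact_force: [0.0, -1.2, -0.4]
width: 0.174
gripper_force: 0.0
t: 3.75
ee_pos: [0.5006, 0.1618, 0.011]
ee_rot: [-2.294, -2.146, 0.0]
contact_force: [0.3, 0.2, 1.1]
width: 0.143
gripper_force: 1.7
t: 4.0
ee_pos: [0.5006, 0.1619, 0.0111]
ee_rot: [-2.294, -2.146, 0.0]
contact_force: [-0.7, -0.0, 1.1]
width: 0.138
gripper_force: 21.3
t: 4.33
ee_pos: [0.5006, 0.1619, 0.0111]
ee_rot: [-2.294, -2.146, 0.0]
contact_force: [-1.4, -0.5, 1.5]
width: 0.133
gripper_force: 44.2
t: 4.67
ee_pos: [0.5006, 0.1618, 0.0111]
ee_rot: [2.294, 2.146, -0.0]
contact_force: [-0.3, -0.3, 4.0]
width: 0.13
gripper_force: 78.9
```

View pics/s3.png

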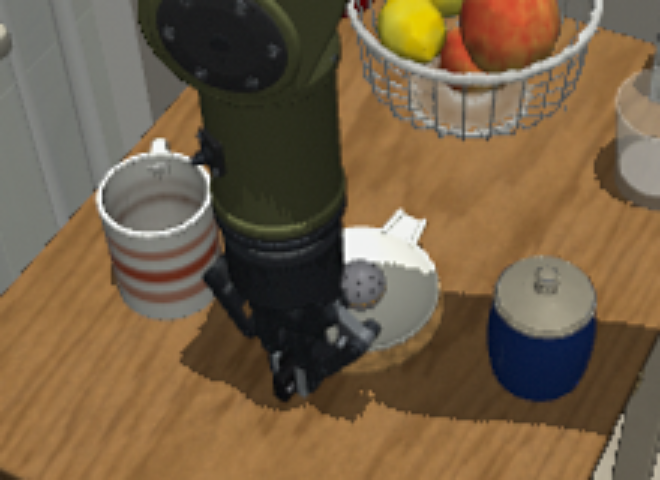

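The ball is still central in the dish, at about (362,284) in the crop. Next is a slow lift.

```bash
python3 -m crank '[[0,0,-0.0005,0,0,0],[0,0,-0.0015,0,0,0],[0,0,-0.003,0,0,0],[0,0,-0.006,0,0,0],[0,0,-0.010,0,0,0],[0,0,-0.015,0,0,0],[0,0,-0.02,0,0,0],[0,0,-0.025,0,0,0],[0,0,-0.029,0,0,0],[0,0,-0.032,0,0,0],[0,0,-0.033,0,0,0],[0,0,-0.033,0,0,0]]' 1 110
python3 - <<'E'
from h import *
c=ctrl.read_camera('scene'); cv2.imwrite('pics/s4.png',cv2.resize(c['image'][195:295,210:330,::-1],None,fx=5,fy=5))
print(ctrl.get_obs()['wrist_torque'])
E
```

```text
t: 5.72
ee_pos: [0.5007, 0.1619, 0.0277]
ee_rot: [2.294, 2.146, 0.0]
contact_force: [0.8, -0.1, -1.9]
width: 0.119
gripper_force: 107.7
[ 0.1748219   0.03325463 -0.02989422]
```

View pics/s4.png

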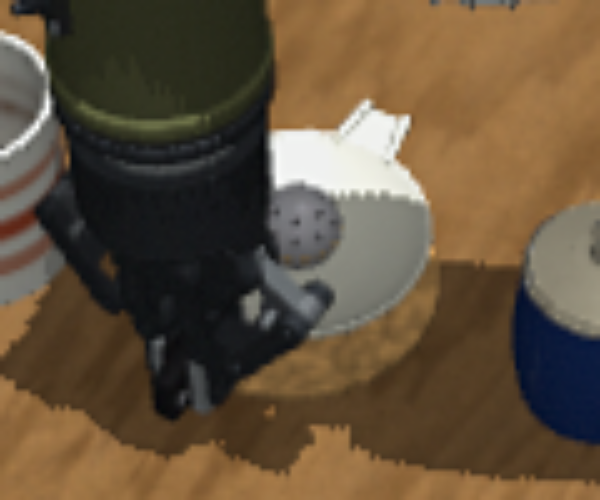

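```bash
cat > chk.py <<'E'
from h import *
import sys
def chk(c,zb):
    o=ctrl.get_obs(); A=R.from_rotvec(o['ee_rot']).as_matrix()
    # dish x axis = -tool x (horizontal), handle grip point 84mm behind
    x=-A[:,0]; x[2]=0; x/=np.linalg.norm(x); y=np.cross([0,0,1],x)
    g=o['ee_pos'].copy(); g[:2]+= -.000*x[:2]
    ctr=g+.084*x; ctr[2]=zb
    P=lambda a,b,h:np.round(proj(c,ctr+a*x+b*y+[0,0,h]),1)
    return ctr,{'ball':P(0,0,.025),'lip':P(.077,0,.027),'rimL':P(0,.0585,.023),'rimR':P(0,-.0585,.023),'rimF':P(.0585,0,.023),'rimB':P(-.0585,0,.023)}
if __name__=='__main__':
    n=sys.argv[1]; c=ctrl.read_camera(n); ctr,d=chk(c,ctrl.get_obs()['ee_pos'][2]-.0111+.006); print(ctr,d)
    if len(sys.argv)>2:
        x0,y0,x1,y1,s=map(int,sys.argv[3:8]); v=cv2.resize(c['image'][y0:y1,x0:x1,::-1],None,fx=s,fy=s)
        for p in d.values(): cv2.circle(v,tuple(int(q) for q in (p-[x0,y0]+.5)*s),3,(0,0,255),-1)
        cv2.imwrite(sys.argv[2],v)
E
python3 chk.py scene pics/s5.png 210 195 330 295 5
```

```text
[0.49495532 0.0780389  0.02240094] {'ball': array([269.1, 239.6]), 'lip': array([286.8, 216.5]), 'rimL': array([246.8, 229.9]), 'rimR': array([292.3, 250.9]), 'rimF': array([282.7, 222.9]), 'rimB': array([254.5, 258.7])}
```

View pics/s5.png

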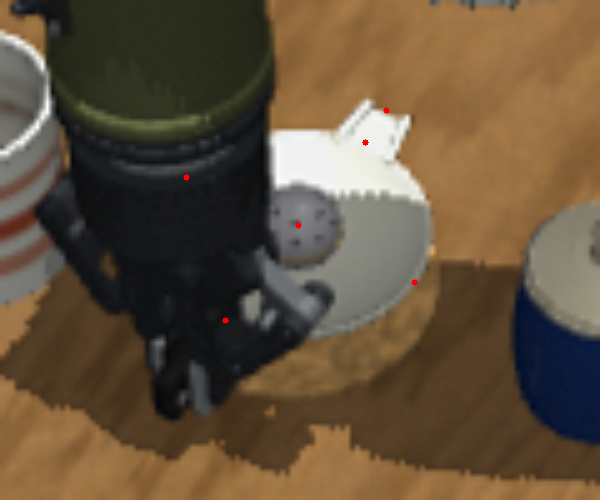

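The dish is level (the lip tip is where I predicted) and the ball is within about 3 mm of the centre. I'll lift it the rest of the way.

```bash
python3 -m crank '[[0,0,-0.002,0,0,0],[0,0,-0.008,0,0,0],[0,0,-0.018,0,0,0],[0,0,-0.034,0,0,0],[0,0,-0.056,0,0,0],[0,0,-0.082,0,0,0],[0,0,-0.11,0,0,0],[0,0,-0.138,0,0,0],[0,0,-0.162,0,0,0],[0,0,-0.181,0,0,0],[0,0,-0.194,0,0,0],[0,0,-0.202,0,0,0]]'
python3 -m crank '[[0,0,-0.003,0,0,0],[0,0,-0.004,0,0,0],[0,0,-0.004,0,0,0]]'
python3 - <<'E'
from h import *
print(ctrl.get_obs()['joints'])
for d in [.5,2,4.5,7.5,10.5,13.5,16.5,19.5,22.5,25,27,28]:
    f=-np.radians(d); print([round(-.168*(1-np.cos(f)),4),round(.168*np.sin(f),4),0,0,0,round(f/np.pi,4)],end=',')
E
python3 chk.py scene pics/s6.png 190 150 340 290 4
```

```text
t: 6.82
ee_pos: [0.5008, 0.162, 0.1296]
ee_rot: [2.294, 2.146, 0.002]
contact_force: [0.0, 0.2, -2.2]
width: 0.122
gripper_force: 107.7
t: 7.07
ee_pos: [0.5003, 0.1618, 0.1302]
ee_rot: [-2.294, -2.146, 0.001]
contact_force: [0.5, 0.0, -1.7]
width: 0.12
gripper_force: 107.7
[-0.50207466  0.47073816  0.20907925  1.90357175 -0.13403571  0.78144935
 -0.2861998 ]
[np.float64(-0.0), np.float64(-0.0015), 0, 0, 0, np.float64(-0.0028)],[np.float64(-0.0001), np.float64(-0.0059), 0, 0, 0, np.float64(-0.0111)],[np.float64(-0.0005), np.float64(-0.0132), 0, 0, 0, np.float64(-0.025)],[np.float64(-0.0014), np.float64(-0.0219), 0, 0, 0, np.float64(-0.0417)],[np.float64(-0.0028), np.float64(-0.0306), 0, 0, 0, np.float64(-0.0583)],[np.float64(-0.0046), np.float64(-0.0392), 0, 0, 0, np.float64(-0.075)],[np.float64(-0.0069), np.float64(-0.0477), 0, 0, 0, np.float64(-0.0917)],[np.float64(-0.0096), np.float64(-0.0561), 0, 0, 0, np.float64(-0.1083)],[np.float64(-0.0128), np.float64(-0.0643), 0, 0, 0, np.float64(-0.125)],[np.float64(-0.0157), np.float64(-0.071), 0, 0, 0, np.float64(-0.1389)],[np.float64(-0.0183), np.float64(-0.0763), 0, 0, 0, np.float64(-0.15)],[np.float64(-0.0197), np.float64(-0.0789), 0, 0, 0, np.float64(-0.1556)],[0.49467305 0.07794872 0.12489946] {'ball': array([267.8, 207.2]), 'lip': array([287.1, 183.7]), 'rimL': array([243.8, 197.5]), 'rimR': array([293. , 218.7]), 'rimF': array([282.6, 190.4]), 'rimB': array([252. , 226.7])}
```

View pics/s6.png

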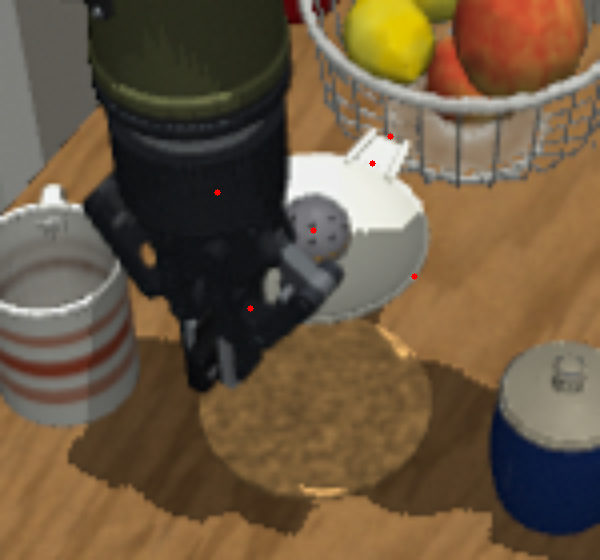

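The lift went cleanly and the ball is central, at about (318,228) in the crop. Now the turn: a world +z rotation about the dish centre, 28° per call.

```bash
python3 -m crank '[[0,-0.0015,0,0,0,-0.0028],[-0.0001,-0.0059,0,0,0,-0.0111],[-0.0005,-0.0132,0,0,0,-0.025],[-0.0014,-0.0219,0,0,0,-0.0417],[-0.0028,-0.0306,0,0,0,-0.0583],[-0.0046,-0.0392,0,0,0,-0.075],[-0.0069,-0.0477,0,0,0,-0.0917],[-0.0096,-0.0561,0,0,0,-0.1083],[-0.0128,-0.0643,0,0,0,-0.125],[-0.0157,-0.071,0,0,0,-0.1389],[-0.0183,-0.0763,0,0,0,-0.15],[-0.0197,-0.0789,0,0,0,-0.1556]]'
python3 -c "
from h import *
print(ctrl.get_obs()['joints'])"; python3 chk.py scene
```

```text
t: 8.12
ee_pos: [0.4599, 0.1544, 0.1303]
ee_rot: [-1.702, -2.64, 0.001]
contact_force: [-0.7, 0.0, -2.3]
width: 0.124
gripper_force: 107.7
[-0.42423742  0.41074794  0.06985179  2.00265618 -0.04181715  0.73039951
  0.09624725]
[0.49451683 0.07773448 0.12526288] {'ball': array([268., 207.]), 'lip': array([270.2, 180.2]), 'rimL': array([239.2, 206.9]), 'rimR': array([297. , 208.5]), 'rimF': array([269.8, 187.6]), 'rimB': array([266. , 229.6])}
```

```bash
python3 -m crank '[[0,-0.0015,0,0,0,-0.0028],[-0.0001,-0.0059,0,0,0,-0.0111],[-0.0005,-0.0132,0,0,0,-0.025],[-0.0014,-0.0219,0,0,0,-0.0417],[-0.0028,-0.0306,0,0,0,-0.0583],[-0.0046,-0.0392,0,0,0,-0.075],[-0.0069,-0.0477,0,0,0,-0.0917],[-0.0096,-0.0561,0,0,0,-0.1083],[-0.0128,-0.0643,0,0,0,-0.125],[-0.0157,-0.071,0,0,0,-0.1389],[-0.0183,-0.0763,0,0,0,-0.15],[-0.0197,-0.0789,0,0,0,-0.1556]]'
python3 -c "
from h import *
print(ctrl.get_obs()['joints'])"; python3 chk.py scene pics/s7.png 190 150 340 290 4
```

```text
t: 9.17
ee_pos: [0.4283, 0.1291, 0.1305]
ee_rot: [-1.014, -2.973, 0.001]
contact_force: [-0.9, -0.5, -1.4]
width: 0.122
gripper_force: 107.7
[-0.2986098   0.36078649 -0.06602132  2.09143011  0.03680728  0.69076447
  0.52466741]
[0.49476958 0.07766413 0.1254    ] {'ball': array([267.9, 206.9]), 'lip': array([252.9, 182.6]), 'rimL': array([241. , 216.9]), 'rimR': array([293.8, 198.6]), 'rimF': array([256.4, 189.4]), 'rimB': array([280.3, 227.3])}
```

View pics/s7.png

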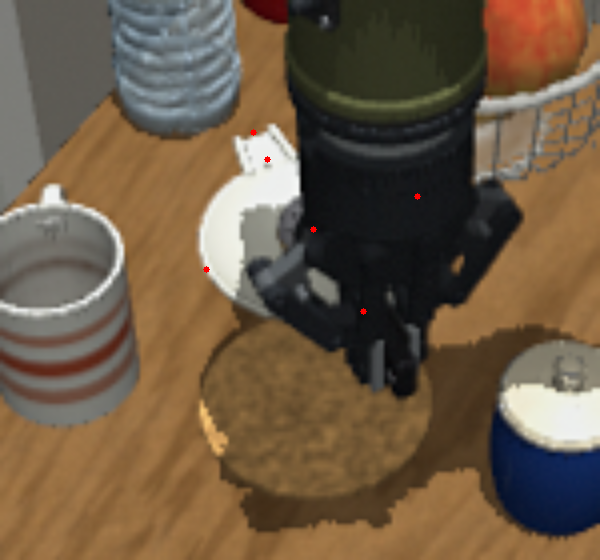

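The dish is level and the ball still looks centred, with its visible edge at about (280,225). I'll finish the remaining half of the turn.

```bash
python3 -m crank '[[0,-0.0015,0,0,0,-0.0028],[-0.0001,-0.0059,0,0,0,-0.0111],[-0.0005,-0.0132,0,0,0,-0.025],[-0.0014,-0.0219,0,0,0,-0.0417],[-0.0028,-0.0306,0,0,0,-0.0583],[-0.0046,-0.0392,0,0,0,-0.075],[-0.0069,-0.0477,0,0,0,-0.0917],[-0.0096,-0.0561,0,0,0,-0.1083],[-0.0128,-0.0643,0,0,0,-0.125],[-0.0157,-0.071,0,0,0,-0.1389],[-0.0183,-0.0763,0,0,0,-0.15],[-0.0197,-0.0789,0,0,0,-0.1556]]'
python3 -c "
from h import *
o=ctrl.get_obs();print(o['joints'],-R.from_rotvec(o['ee_rot']).as_matrix()[:,0])"; python3 chk.py scene
```

```text
t: 10.22
ee_pos: [0.4121, 0.0919, 0.1305]
ee_rot: [-0.265, -3.13, 0.0]
contact_force: [1.1, -0.4, -1.6]
width: 0.122
gripper_force: 107.7
[-0.12793158  0.33175815 -0.19712533  2.14841977  0.10317433  0.67020864
  1.00655546] [ 9.85804486e-01 -1.67897297e-01 -1.12621047e-04]
[0.4949401  0.07762929 0.12540185] {'ball': array([267.8, 206.9]), 'lip': array([238.5, 190.5]), 'rimL': array([249.5, 225.1]), 'rimR': array([284.9, 191.2]), 'rimF': array([245.5, 195.5]), 'rimB': array([291.4, 220.3])}
```

```bash
python3 -m crank '[[0,-0.0015,0,0,0,-0.0028],[-0.0001,-0.0059,0,0,0,-0.0111],[-0.0005,-0.0132,0,0,0,-0.025],[-0.0014,-0.0219,0,0,0,-0.0417],[-0.0028,-0.0306,0,0,0,-0.0583],[-0.0046,-0.0392,0,0,0,-0.075],[-0.0069,-0.0477,0,0,0,-0.0917],[-0.0096,-0.0561,0,0,0,-0.1083],[-0.0128,-0.0643,0,0,0,-0.125],[-0.0145,-0.0683,0,0,0,-0.1333],[-0.0157,-0.071,0,0,0,-0.1389],[-0.017,-0.0737,0,0,0,-0.1444]]'
python3 -m crank '[[0,0,0,0,0,0],[0,0,0,0,0,0],[0,0,0,0,0,0],[0,0,0,0,0,0],[0,0,0,0,0,0],[0,0,0,0,0,0],[0,0,0,0,0,0],[0,0,0,0,0,0],[0,0,0,0,0,0],[0,0,0,0,0,0],[0,0,0,0,0,0],[0,0,0,0,0,0]]'
python3 -c "
from h import *
o=ctrl.get_obs();x=-R.from_rotvec(o['ee_rot']).as_matrix()[:,0];c=o['ee_pos']+.084*x;m=np.array([.635,.12,0])-c;print(c,x,'mug ahead',m@x,'side',x[0]*m[1]-x[1]*m[0],np.abs(o['qvel']).max())"; python3 chk.py scene pics/s8.png 170 150 340 290 4
```

```text
t: 11.27
ee_pos: [0.4144, 0.0546, 0.1305]
ee_rot: [0.444, -3.11, -0.0]
contact_force: [-0.8, 0.2, -1.3]
width: 0.127
gripper_force: 107.7
t: 12.27
ee_pos: [0.4144, 0.0545, 0.1305]
ee_rot: [-0.443, 3.11, -0.0]
contact_force: [0.6, 0.0, -1.3]
width: 0.12
gripper_force: 107.7
[0.49504089 0.0779498  0.13054639] [9.60287700e-01 2.79011703e-01 4.66834835e-05] mug ahead 0.14612741393868717 side 0.0013300640004197811 0.009886641088104099
[0.49501084 0.07796521 0.12542248] {'ball': array([267.7, 207. ]), 'lip': array([230.7, 201.4]), 'rimL': array([261.5, 229.2]), 'rimR': array([273.4, 187.8]), 'rimF': array([239.6, 203.9]), 'rimB': array([296.3, 211.4])}
```

View pics/s8.png

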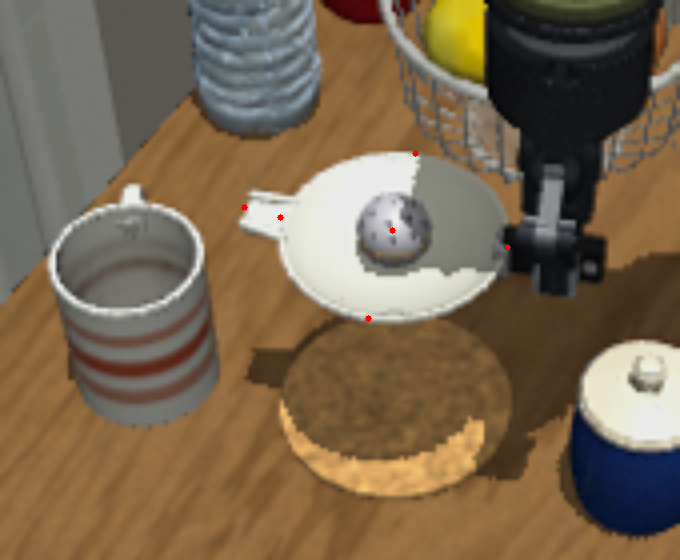

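The dish is level, with its lip aimed at the mug, and the ball centre at (393,229) is within 1 px of the prediction. The mug and pot are where they were, so I'm handing it in.

```bash
python3 -c "
from workcell import ctrl
print(ctrl.finish_job())"
```

```text
the job is handed in; nothing more can be done
None
```

I handed the job in with the dish gripped, level and still, its underside about 12 cm above the coaster and its centre about 6 mm off the coaster's centre. By my measurements the lip points at the mug within about 2 mm and the ball is in the middle; no verdict came back.

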